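File the gold compact in the acrylic pull-out tray

ROBOT

A 7-joint arm with a two-finger parallel gripper is mounted at the origin on the work surface. World frame = base frame: x ahead of the robot, y to its left, z up, the work surface at z = 0. Lengths are in m, angles in degrees, forces in N, time in s.
With the tool pointing down it reaches from about 0.425 to 1.025 m from the base axis. Payload 9.4 kg.
Tool frame: the origin (TCP) lies at the very end of the fingers, on their centre line; the grasp point (between the pads) lies 19 mm behind it (manip.tcp_to_grasp is the distance from the TCP to the grasp point, in m); z points along the fingers, y is the line along which they close (so a half turn about z gives the same grasp; the last joint's range is limited). The gripper opens to 85 mm and grips with 20 to 120 N. Pads are 22 mm wide; open, the fingers measure 114 mm over their backs; the gripper's body (76 mm by 85 mm) begins 54 mm behind the grasp point. The pads swing forward as they close: fully open they stand 13 mm farther back than shut.
Start: joints at [-81.343, 34.337, -0.143, 91.639, 0.103, 54.024, -4.572], TCP at [0.164, 0.706, 0.231] pointing down, gripper open.
Joint ranges: [-147.43, 147.43], [-19.82, 112.94], [-74.19, 73.91], [6.32, 146.72], [-59.91, 239.91], [6.04, 106.73], [-150.56, 150.56]. Speed limits (degrees/s): [127.2, 127.2, 172.46, 172.46, 180, 180, 180].

INTERFACE

Orientations are given as [roll, pitch, yaw] about the fixed x, y, z axes, in that order (R = Rz(yaw) Ry(pitch) Rx(roll)).
In Python, from rig import manip gives the robot as it stands. The module is installed in compiled form; this text tells all that it offers.
- The arm moves only by the tool step_arm, never from a script. Its argument "targets" is a list that holds one entry, the list of rows, each a list of 4 numbers: the shift along the tool's x, y, z each as a share of 0.02 m, from -1 to 1, then the turn about the tool's z as a share of 4 degrees, from -1 to 1. A call has exactly 5 rows; each row shifts and turns the commanded pose from where the row before left it, along the tool's axes as they then stand; what a row does not reach is not made up. A row lasts 1/10 s, in which the tool goes at most 50 mm and 8.59 degrees, less where a joint would pass 70% of its speed; a pose out of reach is approached as far as the arm can. A call with a number of a shift or a turn outside -1 to 1 is refused whole. A call with a gripper value outside its range is refused whole. "grip" is the opening, from 0 (shut) to 1 (fully open), set as the call begins (left out, the last holds). The fingers move at their own pace and stop on an object; "squeeze" is the grip in N (left out, the last holds). Time passes only in rows, so rows that do not move let the fingers close, or fill a call up. It gives the time, the measured TCP pose, the force, the opening and the grip force at its end, in the units of the state.
- manip.sense(): the state, without advancing time (a new reading comes with each control period).
- manip.snapshot(name): name is "side" or "top"; returns the picture (480x640x3 uint8, red, green, blue); there is no depth.
- manip.camera_info(name): a dict with "fx", "fy", "cx", "cy" (pixels), "dist_coeffs" ([k1, k2, p1, p2, k3] as OpenCV has them; the pictures are not rectified), "pose" (4x4, takes a point from camera to world coordinates). Camera axes: x right, y up, looking along -z (the intrinsics and any distortion apply to the point x, -y, -z); pixel columns grow to the right and rows downward; lengths in m; the calibration is good to about 2 mm. A picture is of the moment at which its call begins. camera_info takes no time and is no camera call.
- manip.finish_job(): hands the job in; it is judged then, once.
The state is a dict: "clock": time; "q": joint angles; "joint_vel": joint speeds; "tau": joint torques, N m; "eef_pos": TCP position; "eef_rot": TCP orientation; "ft_force": force on the tool from outside, world axes, zero at the start; "wrist_torque": the same for the moment, N m; "finger_gap": finger opening in m; "finger_force": force on a finger pad.
Only numpy, scipy, OpenCV 4.12 (cv2) and the standard library are available. Lean on these libraries where they do the work, as an engineer would, in place of code of your own. Each camera call takes 0.05 s, during which the arm holds its last target. There are 200 camera calls.

TASK

Put the gold compact away: stand it on end and slide it all the way down into the empty middle slot of the pulled-out acrylic tray, between the two palettes, then push the tray fully shut. Either end may be up and either face may point either way; do not knock or shift the other things on the vanity.

Things in the scene. Friction and masses are not known exactly. Their poses are not given: they have to be found in the camera images.
- compact: Gold flip-top mirror compact, shut (its lid does not open), cream inlay on the lid: a rigid slab 104 x 60 x 20 mm, about 0.15 kg. Starts lying flat on the vanity, lid up. Origin: centre of its underside; x along the 104 mm length, y along the 60 mm width, z out of the lid. Set down square, it stands by itself on either short end (60 x 20 mm).
- compact_mid (a point): The centre of the compact's slab (10 mm above its underside); axes as the compact.
- unit: Clear acrylic drawer unit fixed to the vanity, 165 deep, 256 wide, 184 mm high, at the left; its open front faces roughly -y. Origin: centre of its underside; x from front to back (the way the tray shuts), y across its width, z up. A closed shallow drawer (not used) fills the lowest 44 mm, its knob 10 mm out at 22 mm height; the tray runs above it, under a top panel 180 mm up.
- tray (a joint): The pull-out acrylic tray: how far it is pulled out, m. 0 = shut (its front panel flush with the unit's front), up to 0.125. It starts between 0.105 and 0.12. It slides stiffly (about 2 N), stays where it is left, has no latch.
- slot (a point): Centre of the floor of the tray's empty middle slot, 49.5 mm over the vanity; axes as the unit, moves with the tray. The slot is 23 mm wide along y (for the 20 mm thickness) and 64 mm long along x (for the 60 mm width). Its clear side fins, 3 mm thick, rise 40 mm straight and 7 mm more flared outwards 4 mm. Tray shut, it lies 36 mm behind the unit's front; tray out, that less the joint value.
- tray_handle (a point): Middle of the gold bar handle of the tray: a round bar 11 mm thick and about 110 mm long along the unit's y, 35 mm in front of the tray's front panel, about 75 mm over the vanity; axes as the unit, moves with the tray.
- cologne: Amber glass cologne bottle with black cap, 32 x 56 mm, 114 mm high, standing loose. Origin: centre of its underside.
- brush: Black make-up brush with wooden handle, 180 mm long, 15 mm high, lying loose along its x. Origin: under the middle of its length.
- jar: White cream jar with gold lid, 58 mm across, 46 mm high, standing loose. Origin: centre of its underside. Its place and the compact's may be swapped.
- lipstick: Black and gold lipstick, 22 mm across, 75 mm high, standing loose. Origin: centre of its underside.
- polish: Red nail polish bottle, 32 mm across, 70 mm high, standing loose. Origin: centre of its underside.
- palette_black (a point): Centre of the top edge of the black palette, which stands fixed in the tray in the slot beside the empty one (64 mm off along the slot's y, on its -y side); 60 mm along x, 19 mm along y, top 110 mm above the slot floor, so 10 mm higher than the compact will stand. Axes as the unit, moves with the tray.
- palette_pink (a point): The same for the pink palette in the slot on the +y side, equally large. The empty slot's ends are closed by the tray's clear front panel (46 mm above the slot floor) and a clear cross wall (40 mm); behind that wall lipsticks stand fixed in the tray, up to 82 mm above its floor.
Not all that is in view belongs to the job. Leave any brown or red look-alike of the compact alone.

How it is judged (in metres and radians):
On the way:
1. the compact stands fully down in the middle slot while the tray is still out (z of compact_mid in the frame of slot between 0.048 and 0.055 m and x of compact_mid in the frame of slot between -0.006 and 0.006 m and y of compact_mid in the frame of slot between -0.005 and 0.005 m and angle between the x axis of compact and the z axis of slot, either way round below 0.12 rad and value of joint tray above 0.03 m), for 0.2 s.
At the end, for the whole second after the job is handed in: The compact stands on a short end in the middle slot, resting on the slot floor (its centre 48 to 55 mm above it, within 6 mm along and 5 mm across the slot, upright within 0.12 rad), the tray is shut to within 6 mm, and the compact is at rest (z of compact_mid in the frame of slot between 0.048 and 0.055 m and x of compact_mid in the frame of slot between -0.006 and 0.006 m and y of compact_mid in the frame of slot between -0.005 and 0.005 m and angle between the x axis of compact and the z axis of slot, either way round below 0.12 rad and value of joint tray below 0.006 m and linear speed of compact below 0.02 m/s); the robot touches nothing.
It fails at once if the cologne is shifted more than 25 mm or tipped (distance of cologne from where it was at the start of the episode above 0.025 m or angle between cologne's own z axis and vertical above 0.5 rad).
It fails at once if the brush is shifted more than 40 mm (distance of brush from where it was at the start of the episode above 0.04 m).
It fails at once if the jar is shifted more than 25 mm or tipped (distance of jar from where it was at the start of the episode above 0.025 m or angle between jar's own z axis and vertical above 0.5 rad).
It fails at once if the lipstick is shifted more than 25 mm or tipped (distance of lipstick from where it was at the start of the episode above 0.025 m or angle between lipstick's own z axis and vertical above 0.5 rad).
It fails at once if the nail polish is shifted more than 25 mm or tipped (distance of polish from where it was at the start of the episode above 0.025 m or angle between polish's own z axis and vertical above 0.5 rad).
It also fails if it takes over 64 s, if anything falls off the work surface, if the arm or the gripper's body presses on something with over 40 N, if the wrist force passes 120 N, or if a joint passes its speed limit or range.

## Working session

There is one attempt and no reset: what is moved stays moved. The work goes in short steps, Python scripts to look and compute and a tool call to move; the robot and the scene stay as the last step left them, time stands still between calls to the robot, and variables do not carry over. Pictures are saved under pics/ and viewed, at most 10 in all, crops included, and the job is handed in when it is done.

Besides the shell and the picture viewer there is one more tool, called after ">>>" by a JSON object that holds its "method" and its "body", one argument or row to a line. step_arm: Moves the arm, as the interface text tells. Shift numbers are shares of 0.02 m and turn numbers shares of 4 degrees, none past 1 either way. Its arguments: {"type":"object","properties":{"targets":{"type":"array","items":{"type":"array","items":{"type":"array","items":{"type":"number"}}}},"grip":{"type":"number"},"squeeze":{"type":"number"}},"required":["targets"]}

```bash
mkdir -p pics
python3 - <<'E'
from rig import manip
import cv2,numpy as np
np.set_printoptions(precision=4,suppress=True)
for n in("side","top"):
    im=manip.snapshot(n); cv2.imwrite(f"pics/{n}0.png",im[:,:,::-1]); print(n,{k:np.array(v) for k,v in manip.camera_info(n).items()})
print(manip.sense(),manip.tcp_to_grasp)
E
```

```text
side {'fx': array(502.8286), 'fy': array(502.8286), 'cx': array(323.9122), 'cy': array(237.437), 'dist_coeffs': array([-0.0035,  0.    ,  0.    ,  0.    ,  0.    ]), 'pose': array([[ 0.9199,  0.2127, -0.3295,  0.1828],
       [-0.3918,  0.4588, -0.7975, -1.0885],
       [-0.0185,  0.8627,  0.5053,  0.6943],
       [ 0.    ,  0.    ,  0.    ,  1.    ]])}
top {'fx': array(450.5733), 'fy': array(450.5733), 'cx': array(321.0679), 'cy': array(236.8139), 'dist_coeffs': array([-0.0663,  0.    ,  0.    ,  0.    ,  0.    ]), 'pose': array([[ 0.004 ,  0.9953, -0.0965,  0.4427],
       [-0.9999,  0.0029, -0.0114, -0.136 ],
       [-0.0111,  0.0965,  0.9953,  1.2507],
       [ 0.    ,  0.    ,  0.    ,  1.    ]])}
{'clock': 0.1, 'q': array([-81.3441,  34.3814,  -0.1463,  91.6784,   0.1042,  54.0251,
        -4.5729]), 'joint_vel': array([-0.081 , -0.0725, -0.0676, -0.2773, -0.0177,  0.0322, -0.0675]), 'tau': array([  0.0053, -77.7997,   1.5693, -25.8626,   0.0126,   0.0055,
        -0.    ]), 'eef_pos': array([0.1636, 0.7058, 0.2305]), 'eef_rot': array([-179.9157,    0.0084,  166.9533]), 'ft_force': array([ 0.4075,  0.0587, -0.6339]), 'wrist_torque': array([-0.0153,  0.0484,  0.0265]), 'finger_force': 0.0, 'finger_gap': 0.08555255557475053} 0.0187
```

View pics/side0.png

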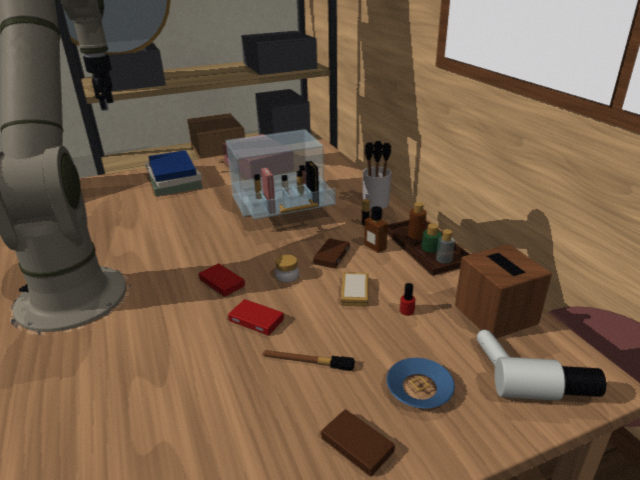

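View pics/top0.png

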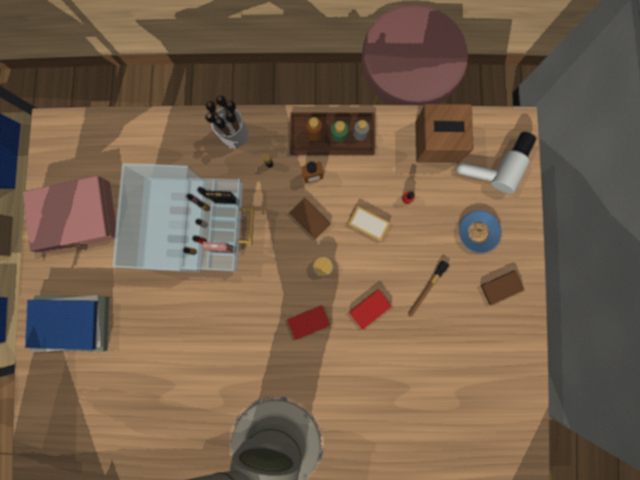

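Run:
```python
import cv2,numpy as np
t=cv2.imread("pics/top0.png");s=cv2.imread("pics/side0.png")
def crop(im,x,y,w,h,k):
    c=cv2.resize(im[y:y+h,x:x+w],None,fx=k,fy=k,interpolation=cv2.INTER_CUBIC)
    for i in range(0,w,10):
        cv2.line(c,(i*k,0),(i*k,6),(0,255,0),1);cv2.putText(c,str(x+i),(i*k,16),0,.35,(0,255,0),1) if i%20==0 else 0
    for i in range(0,h,10):
        cv2.line(c,(0,i*k),(6,i*k),(0,255,0),1);cv2.putText(c,str(y+i),(8,i*k+4),0,.35,(0,255,0),1) if i%20==0 else 0
    return c
A=np.hstack([crop(t,170,160,100,120,5),np.vstack([crop(t,340,195,60,60,5),crop(s,330,260,60,60,5)])])
cv2.imwrite("pics/c1.png",A)
cv2.imwrite("pics/c2.png",crop(s,220,125,130,100,6))
```

```text
(no output)
```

View pics/c1.png

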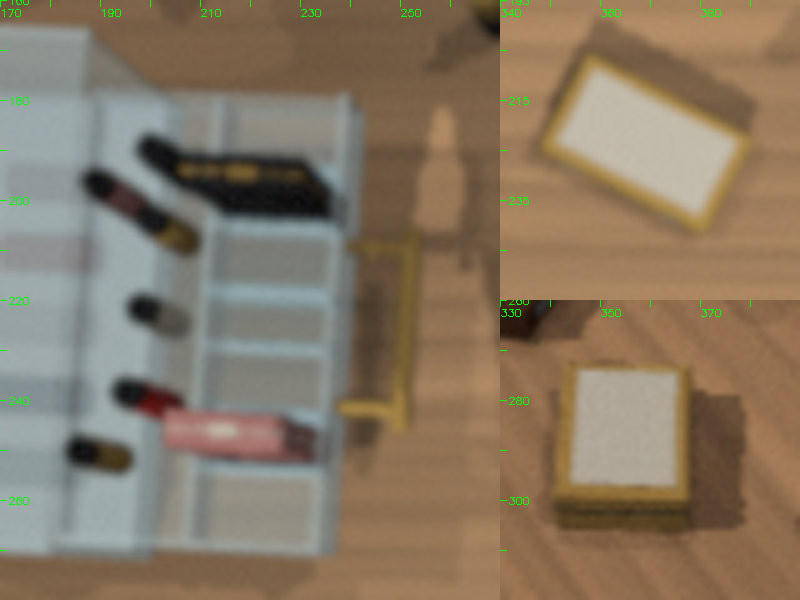

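View pics/c2.png

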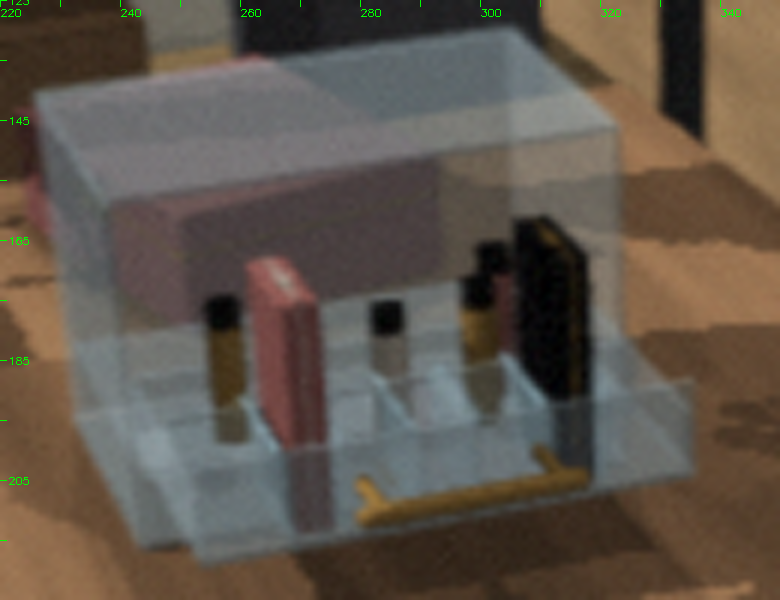

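```bash
cat > h.py <<'E'
import cv2,numpy as np
from rig import manip
np.set_printoptions(precision=4,suppress=True)
C={n:manip.camera_info(n) for n in("side","top")}
F=np.diag([1,-1,-1.])
def K(n):
    c=C[n];return np.array([[c["fx"],0,c["cx"]],[0,c["fy"],c["cy"]],[0,0,1]]),np.array(c["dist_coeffs"],float)
def ray(n,p):
    k,d=K(n);P=np.array(C[n]["pose"]);u=cv2.undistortPoints(np.array([[p]],float),k,d)[0,0]
    v=P[:3,:3]@F@[u[0],u[1],1];return P[:3,3],v/np.linalg.norm(v)
def tri(ps,pt):
    (a,u),(b,v)=ray("side",ps),ray("top",pt)
    s,t=np.linalg.lstsq(np.c_[u,-v],b-a,rcond=None)[0]
    return (a+s*u+b+t*v)/2,1e3*np.linalg.norm(a+s*u-b-t*v)
def atz(n,p,z):
    a,u=ray(n,p);return a+u*(z-a[2])/u[2]
def proj(n,X):
    P=np.array(C[n]["pose"]);R=F@P[:3,:3].T;k,d=K(n)
    return cv2.projectPoints(np.array(X,float).reshape(-1,3),cv2.Rodrigues(R)[0],-R@P[:3,3],k,d)[0][:,0]
E
python3 - <<'E'
from h import *
S=[(368,273.4),(368,300),(341,299.6),(343,272.4)];T=[(358.6,206),(389.6,223.4),(380.6,241),(349.4,223.6)]
X=[]
for s,t in zip(S,T):
    x,e=tri(s,t);X.append(x);print("cmp",x,e,atz("top",t,.02),atz("side",s,.02))
X=np.array([(atz("top",t,.02)) for t in T]);c=X.mean(0);d=(X[0]+X[3]-X[1]-X[2])/2
print(c,np.linalg.norm(X[0]-X[1]),np.linalg.norm(X[1]-X[2]),"yaw long",np.degrees(np.arctan2(*(X[1]-X[0]+X[2]-X[3])[1::-1])))
h=[tri((280.3,211.2),(250,245)),tri((317.3,204.7),(252,207))]
print(h,np.linalg.norm(h[0][0]-h[1][0]))
for n,p,z in[("top",(239,179),.0955),("top",(235,270),.0955),("side",(335.5,188.3),.0955),("top",(211,218.5),.0965),("top",(236,219.3),.0965),("top",(211,230),.0965),("top",(236,230),.0965)]:print(n,p,atz(n,p,z))
E
```

```text
cmp [ 0.6484 -0.2254  0.0224] 2.0766126987834954 [ 0.6478 -0.2252  0.02  ] [ 0.6511 -0.2225  0.02  ]
cmp [ 0.6022 -0.3115  0.0186] 5.113346950134162 [ 0.5996 -0.3103  0.02  ] [ 0.604  -0.3135  0.02  ]
cmp [ 0.5515 -0.2855  0.0181] 0.889984688525235 [ 0.5509 -0.2851  0.02  ] [ 0.5509 -0.2878  0.02  ]
cmp [ 0.5976 -0.1993  0.0238] 1.2847063037580475 [ 0.5987 -0.1997  0.02  ] [ 0.5993 -0.1942  0.02  ]
[ 0.5993 -0.2551  0.02  ] 0.09781658735181906 0.05483967813764401 yaw long -119.36654246253099
[(array([0.5343, 0.0639, 0.0763]), np.float64(0.23036980492532547)), (array([0.6375, 0.06  , 0.0751]), np.float64(4.345011830653845))] 0.10328615289332208
top (239, 179) [0.7063 0.0931 0.0955]
top (235, 270) [0.4683 0.0981 0.0955]
side (335.5, 188.3) [0.7106 0.0954 0.0955]
top (211, 218.5) [0.6016 0.1638 0.0965]
top (236, 219.3) [0.5996 0.0982 0.0965]
top (211, 230) [0.5715 0.163  0.0965]
top (236, 230) [0.5716 0.0976 0.0965]
```

```bash
cat >> h.py <<'E'
from scipy.spatial.transform import Rotation as Ro
def sim(pos,yaw,rows):
    p=np.array(pos,float)
    for r in rows:
        R=Ro.from_euler('xyz',[180,0,yaw],degrees=True).as_matrix()
        p=p+R@(np.array(r[:3])*.02);yaw-=4*r[3]
    return p,yaw
def loc(pos,yaw,tgt):   # remaining shift in tool axes, in units of rows (0.02 m)
    return Ro.from_euler('xyz',[180,0,yaw],degrees=True).as_matrix().T@(np.array(tgt)-pos)/.02
E
python3 - <<'E'
from h import *
print("polish",atz("top",(408,198),.035),"cologne",atz("top",(312,172),.06),"jar",atz("top",(322,266),.046),"lipstick",atz("top",(268,163),.04))
s=manip.sense();p,y=s["eef_pos"],s["eef_rot"][2]
A=[[-1,-.15,0,.45]]*40+[[-1,0,.2,.45]]*10
for k in(10,20,30,40,45,50): print(k,*sim(p,y,A[:k]),np.hypot(*sim(p,y,A[:k])[0][:2]))
E
```

```text
polish [ 0.6679 -0.3595  0.035 ] cologne [ 0.7337 -0.0972  0.06  ] jar [ 0.4812 -0.125   0.046 ] lipstick [0.7639 0.0249 0.04  ]
10 [0.3386 0.6061 0.2305] 148.95327202930628 0.6942838629882774
20 [0.4742 0.4572 0.2305] 130.95327202930616 0.6587243526499069
30 [0.5572 0.2737 0.2305] 112.95327202930618 0.620761654992681
40 [0.5794 0.0735 0.2305] 94.9532720293062 0.5840089890356497
45 [ 0.5817 -0.0264  0.2105] 85.95327202930622 0.5823290118710314
50 [ 0.5684 -0.1254  0.1905] 76.95327202930623 0.5821095003511509
```

>>> {"method": "step_arm", "body": {
  "targets": [
    [[-1,-0.15,0,0.45],[-1,-0.15,0,0.45],[-1,-0.15,0,0.45],[-1,-0.15,0,0.45],[-1,-0.15,0,0.45]]
  ],
  "grip": 0.9,
  "squeeze": 20
}}

```text
clock: 0.6
eef_pos: [0.2575, 0.662, 0.2313]
eef_rot: [180.0, 0.0, 157.7]
ft_force: [0.5, 0.4, 0.5]
finger_gap: 0.077
finger_force: 0.0
```

>>> {"method": "step_arm", "body": {
  "targets": [
    [[-1,-0.15,0,0.45],[-1,-0.15,0,0.45],[-1,-0.15,0,0.45],[-1,-0.15,0,0.45],[-1,-0.15,0,0.45]]
  ]
}}

```text
clock: 1.1
eef_pos: [0.34, 0.6055, 0.2313]
eef_rot: [180.0, 0.0, 148.8]
ft_force: [0.5, 0.2, 0.4]
finger_gap: 0.0763
finger_force: 0.0
```

>>> {"method": "step_arm", "body": {
  "targets": [
    [[-1,-0.15,0,0.45],[-1,-0.15,0,0.45],[-1,-0.15,0,0.45],[-1,-0.15,0,0.45],[-1,-0.15,0,0.45]]
  ]
}}

```text
clock: 1.6
eef_pos: [0.4135, 0.5362, 0.2313]
eef_rot: [180.0, 0.0, 139.8]
ft_force: [0.9, -0.3, 0.2]
finger_gap: 0.0769
finger_force: 0.0
```

>>> {"method": "step_arm", "body": {
  "targets": [
    [[-1,-0.15,0,0.45],[-1,-0.15,0,0.45],[-1,-0.15,0,0.45],[-1,-0.15,0,0.45],[-1,-0.15,0,0.45]]
  ]
}}

```text
clock: 2.1
eef_pos: [0.4752, 0.4562, 0.2313]
eef_rot: [-180.0, 0.0, 130.8]
ft_force: [0.4, -0.2, 0.7]
finger_gap: 0.0766
finger_force: 0.0
```

>>> {"method": "step_arm", "body": {
  "targets": [
    [[-1,-0.15,0,0.45],[-1,-0.15,0,0.45],[-1,-0.15,0,0.45],[-1,-0.15,0,0.45],[-1,-0.15,0,0.45]]
  ]
}}

```text
clock: 2.6
eef_pos: [0.5237, 0.3676, 0.2313]
eef_rot: [180.0, 0.0, 121.8]
ft_force: [-0.2, -0.1, -0.3]
finger_gap: 0.0765
finger_force: 0.0
```

>>> {"method": "step_arm", "body": {
  "targets": [
    [[-1,-0.15,0,0.45],[-1,-0.15,0,0.45],[-1,-0.15,0,0.45],[-1,-0.15,0,0.45],[-1,-0.15,0,0.45]]
  ]
}}

```text
clock: 3.1
eef_pos: [0.5577, 0.2725, 0.2313]
eef_rot: [180.0, 0.0, 112.8]
ft_force: [0.3, -0.3, 0.4]
finger_gap: 0.0769
finger_force: 0.0
```

>>> {"method": "step_arm", "body": {
  "targets": [
    [[-1,-0.15,0,0.45],[-1,-0.15,0,0.45],[-1,-0.15,0,0.45],[-1,-0.15,0,0.45],[-1,-0.15,0,0.45]]
  ]
}}

```text
clock: 3.6
eef_pos: [0.5764, 0.1732, 0.2313]
eef_rot: [180.0, 0.0, 103.8]
ft_force: [-1.1, -0.5, 0.2]
finger_gap: 0.077
finger_force: 0.0
```

>>> {"method": "step_arm", "body": {
  "targets": [
    [[-1,-0.15,0,0.45],[-1,-0.15,0,0.45],[-1,-0.15,0,0.45],[-1,-0.15,0,0.45],[-1,-0.15,0,0.45]]
  ]
}}

```text
clock: 4.1
eef_pos: [0.5793, 0.0722, 0.2313]
eef_rot: [180.0, 0.0, 94.8]
ft_force: [-0.4, -0.8, -0.2]
finger_gap: 0.0769
finger_force: 0.0
```

>>> {"method": "step_arm", "body": {
  "targets": [
    [[-1,0,0,0.45],[-1,0,0,0.45],[-1,0,0,0.45],[-1,0,0,0.45],[-1,0,0,0.45]]
  ]
}}

```text
clock: 4.6
eef_pos: [0.5818, -0.0277, 0.2312]
eef_rot: [180.0, 0.0, 85.8]
ft_force: [0.2, 0.2, 1.0]
finger_gap: 0.077
finger_force: 0.0
```

>>> {"method": "step_arm", "body": {
  "targets": [
    [[-1,0,0,0.45],[-1,0,0,0.45],[-1,0,0,0.45],[-1,0,0,0.45],[-1,0,0,0.45]]
  ]
}}

```text
clock: 5.1
eef_pos: [0.5682, -0.1266, 0.2313]
eef_rot: [180.0, -0.0, 76.8]
ft_force: [0.1, 0.7, 0.8]
finger_gap: 0.0771
finger_force: 0.0
```

Run:
```python
from h import *
p=[.5682,-.1266,.2313];y=76.8;t=[.578,-.2925,.0]
for a,b in((-.9,.15),(-.95,.2),(-.95,.25)):
    r=[[a,b,.5,.45]]*5+[[a,b,.8,.36]]*5
    q,w=sim(p,y,r);print(q,w,loc(q,w,t))
```

```text
[ 0.532  -0.3048  0.1013] 60.60000000000002 [1.6656 1.7009 5.065 ]
[ 0.5378 -0.3177  0.1013] 60.60000000000002 [2.0852 1.1347 5.065 ]
[ 0.5471 -0.3213  0.1013] 60.60000000000002 [2.0119 0.6419 5.065 ]
```

>>> {"method": "step_arm", "body": {
  "targets": [
    [[-0.75,0.31,0.5,0.45],[-0.75,0.31,0.5,0.45],[-0.75,0.31,0.5,0.45],[-0.75,0.31,0.5,0.45],[-0.75,0.31,0.5,0.45]]
  ]
}}

```text
clock: 5.6
eef_pos: [0.5768, -0.2069, 0.1799]
eef_rot: [-180.0, 0.0, 67.8]
ft_force: [-0.2, 0.7, -0.0]
finger_gap: 0.0767
finger_force: 0.0
```

>>> {"method": "step_arm", "body": {
  "targets": [
    [[-0.75,0.31,0.8,0.36],[-0.75,0.31,0.8,0.36],[-0.75,0.31,0.8,0.36],[-0.75,0.31,0.8,0.36],[-0.75,0.31,0.8,0.36]]
  ]
}}

```text
clock: 6.1
eef_pos: [0.573, -0.288, 0.0998]
eef_rot: [-180.0, 0.0, 60.6]
ft_force: [0.0, 0.1, -0.6]
finger_gap: 0.077
finger_force: 0.0
```

Run:
```python
from h import *
s=manip.sense();p,y=s["eef_pos"],s["eef_rot"][2];print(p,y,loc(p,y,[.578,-.2925,0]))
a=manip.snapshot("top")[:,:,::-1];b=manip.snapshot("side")[:,:,::-1]
f=lambda im,x,y,w,h:cv2.resize(im[y:y+h,x:x+w],None,fx=4,fy=4,interpolation=cv2.INTER_CUBIC)
cv2.imwrite("pics/a1.png",np.hstack([f(a,330,180,100,100),f(b,310,210,100,100)]))
```

```text
[ 0.573  -0.288   0.0998] 60.62158366220354 [-0.0725  0.3294  4.99  ]
```

View pics/a1.png

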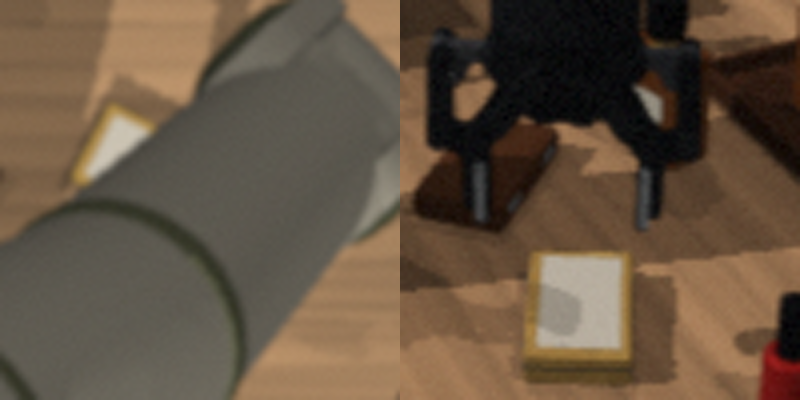

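Run:
```python
from h import *
s=manip.sense();p=np.array(s["eef_pos"]);yv=np.array([np.sin(np.radians(60.6)),-np.cos(np.radians(60.6)),0])
for d in(0,.005,.01): print(d,proj("side",[p-yv*.0385+[0,0,d],p+yv*.0385+[0,0,d]]))
```

```text
0 [[331.9323 266.9936]
 [368.2108 268.6695]]
0.005 [[331.9078 265.0323]
 [368.2726 266.6974]]
0.01 [[331.8831 263.0617]
 [368.3348 264.7158]]
```

>>> {"method": "step_arm", "body": {
  "targets": [
    [[-0.07,0.33,0.7,0],[0,0,1,0],[0,0,1,0],[0,0,1,0],[0,0,1,0]]
  ]
}}

```text
clock: 6.7
eef_pos: [0.5793, -0.2902, 0.0064]
eef_rot: [180.0, -0.0, 60.8]
ft_force: [1.1, -0.8, -0.4]
finger_gap: 0.0768
finger_force: 0.0
```

>>> {"method": "step_arm", "body": {
  "targets": [
    [[0,0,0.2,0],[0,0,0,0],[0,0,0,0],[0,0,0,0],[0,0,0,0]]
  ],
  "grip": 0.6,
  "squeeze": 20
}}

```text
clock: 7.2
eef_pos: [0.5786, -0.2912, 0.004]
eef_rot: [179.9, -0.0, 60.8]
ft_force: [-0.3, 0.6, -1.2]
finger_gap: 0.0593
finger_force: 22.4
```

>>> {"method": "step_arm", "body": {
  "targets": [
    [[0.02,0,-0.4,0],[0.05,0,-0.4,0],[0.08,0,-0.4,0],[0.12,0,-0.4,0],[0.16,0,-0.4,0]]
  ]
}}

```text
clock: 7.7
eef_pos: [0.5827, -0.2835, 0.0443]
eef_rot: [180.0, -0.0, 60.7]
ft_force: [-0.6, 0.0, -2.2]
finger_gap: 0.0595
finger_force: 22.4
```

Run:
```python
from h import *
b=manip.snapshot("side")[:,:,::-1];s=manip.sense();print(s["eef_pos"],s["ft_force"],s["finger_force"])
f=lambda im,x,y,w,h:cv2.resize(im[y:y+h,x:x+w],None,fx=5,fy=5,interpolation=cv2.INTER_CUBIC)
cv2.imwrite("pics/a2.png",f(b,300,220,100,100))
```

```text
[ 0.5836 -0.283   0.0454] [ 1.4135  1.1705 -1.156 ] 22.387639582157135
```

View pics/a2.png

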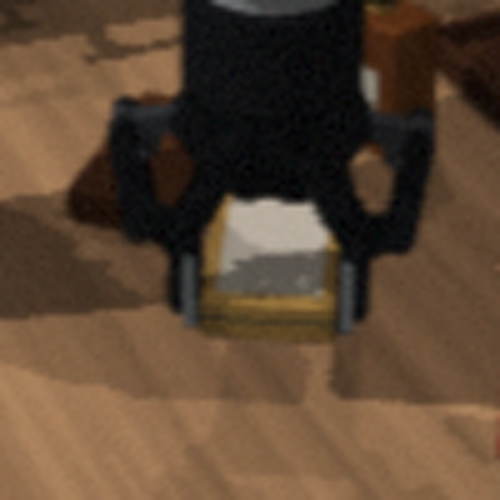

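>>> {"method": "step_arm", "body": {
  "targets": [
    [[0.19,0,-0.37,0],[0.22,0,-0.35,0],[0.25,0,-0.33,0],[0.28,0,-0.31,0],[0.31,0,-0.28,0]]
  ]
}}

```text
clock: 8.25
eef_pos: [0.595, -0.2614, 0.0766]
eef_rot: [180.0, -0.0, 60.8]
ft_force: [-0.8, -0.7, -2.1]
finger_gap: 0.0599
finger_force: 22.4
```

>>> {"method": "step_arm", "body": {
  "targets": [
    [[0.33,0,-0.25,0],[0.35,0,-0.22,0],[0.37,0,-0.19,0],[0.38,0,-0.16,0],[0.4,0,-0.12,0]]
  ]
}}

```text
clock: 8.75
eef_pos: [0.6129, -0.2293, 0.0951]
eef_rot: [180.0, -0.0, 60.8]
ft_force: [1.0, -0.1, -1.3]
finger_gap: 0.0592
finger_force: 22.4
```

Run:
```python
from h import *
b=manip.snapshot("side")[:,:,::-1];a=manip.snapshot("top")[:,:,::-1];s=manip.sense();print(s["eef_pos"],s["ft_force"],s["wrist_torque"])
f=lambda im,x,y,w,h:cv2.resize(im[y:y+h,x:x+w],None,fx=4,fy=4,interpolation=cv2.INTER_CUBIC)
cv2.imwrite("pics/a3.png",np.hstack([f(b,300,190,100,110),f(a,320,170,100,110)]))
```

```text
[ 0.6135 -0.2282  0.095 ] [-0.7016  0.526  -3.2021] [-0.1251  0.0437 -0.0277]
```

View pics/a3.png

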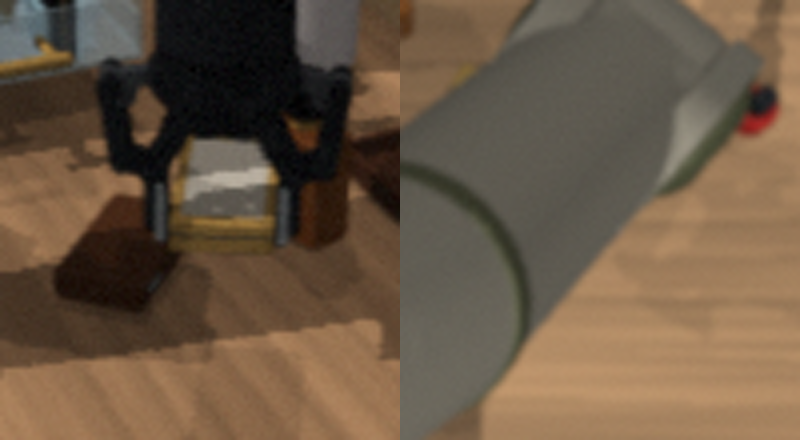

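Run:
```python
from h import *
for p in((238.3,159.2),(323.3,145.8)): print("panel front",atz("side",p,.184))
for p in((226,140.5),(304,129.5)): print("back",atz("side",p,.184))
t=[(122,164),(189,166),(116,268)]
# side check of compact tilt now: project hypotheses
s=manip.sense();p=np.array(s["eef_pos"]);y=np.radians(s["eef_rot"][2]);u=np.array([np.cos(y),np.sin(y),0]);v=np.array([np.sin(y),-np.cos(y),0]);k=np.array([0,0,1.])
for th in(0,10,20,30):
  c,sn=np.cos(np.radians(th)),np.sin(np.radians(th));a=c*u-sn*k;n=sn*u+c*k;piv=p+[0,0,.008]
  print(th,proj("side",[piv-.009*a+.010*n,piv-.009*a-.010*n,piv+.095*a+.01*n]).round(1).tolist())
```

```text
panel front [0.4685 0.2091 0.184 ]
panel front [0.7211 0.204  0.184 ]
back [0.474  0.3757 0.184 ]
back [0.724  0.3679 0.184 ]
0 [[355.0, 246.3], [354.9, 254.0], [357.3, 223.8]]
10 [[355.1, 245.3], [354.9, 253.7], [357.2, 229.8]]
20 [[355.2, 244.5], [354.9, 253.3], [357.1, 236.2]]
30 [[355.2, 243.7], [354.9, 252.7], [356.9, 242.9]]
```

Run:
```python
from h import *
print(tri((335.5,188.3),(239,179)))
print("top R",tri((323.3,145.8),(187.6,166)),"top L",tri((238.3,159.2),(180,270)))
print("panel bottom L",atz("side",(254.2,218.8),.0465),"R",atz("side",(335.5,203.7),.0465))
# fins and front panel tops in side view
for p in((283,187.5),(304,184.5)): print("fin back top",atz("side",p,.0895))
a=cv2.imread("pics/top0.png");
# handle bar gold mask centroid along the bar in top view
hsv=cv2.cvtColor(a,cv2.COLOR_BGR2HSV)[200:250,240:260].astype(int)
m=(hsv[...,0]>15)&(hsv[...,0]<28)&(hsv[...,1]>140)
ys,xs=np.nonzero(m);print(len(ys),ys.min()+200,ys.max()+200,[ (r+200,np.nonzero(m[r])[0]+240) for r in range(0,50,4)])
```

```text
(array([0.7075, 0.0923, 0.0971]), np.float64(3.1676284811444106))
top R (array([0.7196, 0.2025, 0.1846]), np.float64(1.713434849854721)) top L (array([0.4673, 0.2125, 0.183 ]), np.float64(3.6798341143166504))
panel bottom L [0.4715 0.107  0.0465] R [0.7107 0.0964 0.0465]
fin back top [0.5817 0.177  0.0895]
fin back top [0.6439 0.1704 0.0895]
98 207 245 [(200, array([], dtype=int64)), (204, array([], dtype=int64)), (208, array([251, 252])), (212, array([251, 252])), (216, array([251, 252])), (220, array([251])), (224, array([250, 251])), (228, array([250, 251])), (232, array([250, 251])), (236, array([249, 250])), (240, array([241, 242, 243, 248, 249, 250])), (244, array([249, 250])), (248, array([], dtype=int64))]
```

Run:
```python
from h import *
s=manip.sense();p,y=s["eef_pos"],s["eef_rot"][2];print(p,y)
r=[[0.9,-.2,-.35,-.75]]*9
q,w=sim(p,y,r);print(q,w,loc(q,w,[.585,.0,.154]),loc(q,w,[.590,.125,.154]))
```

```text
[ 0.6135 -0.2282  0.095 ] 60.86407229803801
[ 0.6268 -0.0643  0.158 ] 87.86407229803801 [ 3.1353 -2.2062  0.201 ] [ 9.3903 -2.1893  0.201 ]
```

>>> {"method": "step_arm", "body": {
  "targets": [
    [[0.9,-0.44,-0.6,-0.75],[0.9,-0.44,-0.6,-0.75],[0.9,-0.44,-0.6,-0.75],[0.9,-0.44,-0.6,-0.75],[0.9,-0.44,-0.55,-0.75]]
  ]
}}

```text
clock: 9.35
eef_pos: [0.6075, -0.1296, 0.1542]
eef_rot: [-180.0, 0.0, 75.9]
ft_force: [0.7, -0.2, -1.5]
finger_gap: 0.059
finger_force: 22.7
```

>>> {"method": "step_arm", "body": {
  "targets": [
    [[0.9,-0.44,0,-0.75],[0.9,-0.44,0,-0.75],[0.9,-0.44,0,-0.75],[0.9,-0.44,0,-0.75],[0,0,0,0]]
  ]
}}

```text
clock: 9.85
eef_pos: [0.5836, -0.0497, 0.1532]
eef_rot: [-179.9, -0.1, 88.1]
ft_force: [-0.5, -0.7, -1.9]
finger_gap: 0.0597
finger_force: 22.6
```

Run:
```python
from h import *
s=manip.sense();p,y=s["eef_pos"],s["eef_rot"][2];print(p,y,loc(p,y,[.590,.125,.154]),s["finger_gap"])
b=manip.snapshot("side")[:,:,::-1];cv2.imwrite("pics/a4raw.png",b)
f=lambda im,x,y,w,h:cv2.resize(im[y:y+h,x:x+w],None,fx=5,fy=5,interpolation=cv2.INTER_CUBIC)
cv2.imwrite("pics/a4.png",f(b,215,110,140,110))
```

```text
[ 0.5836 -0.0497  0.1532] 88.12947849636578 [ 8.739   0.0338 -0.0395] 0.05965666042464797
```

>>> {"method": "step_arm", "body": {
  "targets": [
    [[1,0,0,0],[1,0,0,0],[1,0.03,0,0],[1,0,0,0],[1,0,0,0]]
  ]
}}

```text
clock: 10.4
eef_pos: [0.5899, 0.0466, 0.1538]
eef_rot: [180.0, 0.0, 87.7]
ft_force: [-0.1, 0.1, -2.5]
finger_gap: 0.0595
finger_force: 22.7
```

>>> {"method": "step_arm", "body": {
  "targets": [
    [[0.9,0,0,0],[0.9,0,0,0],[0.7,0,0,0],[0.6,0,0,0],[0.6,0,0,0]]
  ]
}}

```text
clock: 10.9
eef_pos: [0.5928, 0.1207, 0.1539]
eef_rot: [180.0, 0.0, 87.7]
ft_force: [0.4, -0.3, -2.3]
finger_gap: 0.0597
finger_force: 22.7
```

Run:
```python
from h import *
s=manip.sense();p,y=s["eef_pos"],s["eef_rot"][2];print(p,y,s["ft_force"],s["finger_gap"])
b=manip.snapshot("side")[:,:,::-1];cv2.imwrite("pics/a4raw.png",b)
f=lambda im,x,y,w,h:cv2.resize(im[y:y+h,x:x+w],None,fx=6,fy=6,interpolation=cv2.INTER_CUBIC)
cv2.imwrite("pics/a4.png",f(b,220,115,125,100))
```

```text
[0.5928 0.1207 0.1539] 87.71226081285054 [ 0.4057 -0.2664 -2.2574] 0.05970475527106134
```

View pics/a4.png

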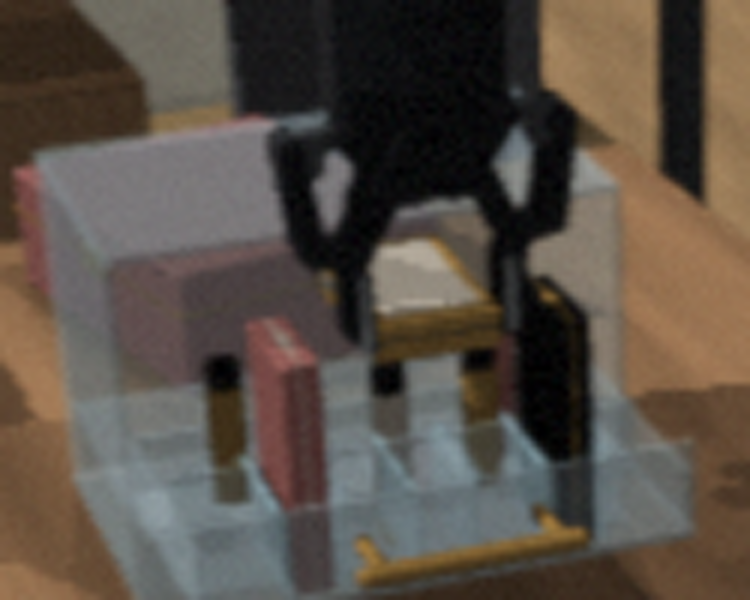

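Run:
```python
from h import *
print(proj("side",[[.5965,.2157,.172],[.595,.2075,.184]]),"seen far lid edge",(440/6+220,238/6+115))
th=np.radians(np.arange(0,91,6));d=np.linspace(81,70,len(th))
X=d*np.cos(th)+10*np.sin(th);H=d*np.sin(th)-10*np.cos(th)
print(np.c_[-np.diff(X)/20,-np.diff(H)/20].round(2).tolist())
```

```text
[[281.7639 155.1562]
 [281.9449 152.1925]] seen far lid edge (293.3333333333333, 154.66666666666666)
[[0.01, -0.42], [0.05, -0.42], [0.09, -0.4], [0.13, -0.39], [0.17, -0.37], [0.21, -0.35], [0.24, -0.32], [0.27, -0.29], [0.29, -0.26], [0.32, -0.22], [0.33, -0.19], [0.35, -0.15], [0.36, -0.11], [0.37, -0.07], [0.37, -0.03]]
```

>>> {"method": "step_arm", "body": {
  "targets": [
    [[0.3,0,0,0],[0,0,-0.4,0],[0.01,0,-0.42,0],[0.05,0,-0.42,0],[0.09,0,-0.4,0]]
  ]
}}

```text
clock: 11.45
eef_pos: [0.5931, 0.1289, 0.1877]
eef_rot: [180.0, 0.0, 87.7]
ft_force: [0.5, 0.0, -3.2]
finger_gap: 0.0596
finger_force: 22.5
```

>>> {"method": "step_arm", "body": {
  "targets": [
    [[0.13,0,-0.39,0],[0.17,0,-0.37,0],[0.21,0,-0.35,0],[0.24,0,-0.32,0],[0.27,0,-0.29,0]]
  ]
}}

```text
clock: 11.95
eef_pos: [0.5939, 0.1499, 0.2217]
eef_rot: [180.0, 0.0, 87.7]
ft_force: [0.9, -2.3, -2.8]
finger_gap: 0.0598
finger_force: 22.2
```

Run:
```python
from h import *
s=manip.sense();p,y=s["eef_pos"],s["eef_rot"][2];print(p,y,s["ft_force"],s["finger_gap"])
b=manip.snapshot("side")[:,:,::-1];cv2.imwrite("pics/a5raw.png",b)
f=lambda im,x,y,w,h:cv2.resize(im[y:y+h,x:x+w],None,fx=6,fy=6,interpolation=cv2.INTER_CUBIC)
c=f(b,230,95,110,100);cv2.imwrite("pics/a5.png",c)
hsv=cv2.cvtColor(b,cv2.COLOR_BGR2HSV)[95:195,270:320].astype(int)
m=(hsv[...,0]>13)&(hsv[...,0]<30)&(hsv[...,1]>130)&(hsv[...,2]>60)
for r in range(0,100,3):
    print(r+95,''.join('#' if q else '.' for q in m[r]))
```

```text
[0.5939 0.1499 0.2217] 87.732900310148 [ 0.8839 -2.3053 -2.7656] 0.0597563753112683
95 ..................................................
98 ..................................................
101 ..................................................
104 ..................................................
107 ..................................................
110 ..................................................
113 ..................................................
116 ..................................................
119 ..................................................
122 ..................................................
125 ..................................................
128 ..................................................
131 ..................................................
134 ..................................................
137 ..................................................
140 .............############.##......................
143 .........#####################....................
146 ........#########.................................
149 ......###...............
[... 151 characters left out ...]
........................................
161 ....#.............................................
164 .........................................#........
167 ..................................................
170 ..................................................
173 ..................................................
176 ..................................................
179 ............................###...................
182 ............................###...................
185 ..................................................
188 ..................................................
191 ..................................................
194 ..................................................
```

>>> {"method": "step_arm", "body": {
  "targets": [
    [[0.29,0,-0.26,0],[0.32,0,-0.22,0],[0.33,0,-0.19,0],[0.35,0,-0.15,0],[0.36,0,-0.11,0]]
  ]
}}

```text
clock: 12.5
eef_pos: [0.5951, 0.1835, 0.24]
eef_rot: [180.0, -0.0, 87.8]
ft_force: [-0.3, -3.3, -1.2]
finger_gap: 0.0595
finger_force: 22.0
```

>>> {"method": "step_arm", "body": {
  "targets": [
    [[0.37,0,-0.07,0],[0.37,0,-0.03,0],[0,0,0,0],[0,0,0,0],[0,0,0,0]]
  ]
}}

```text
clock: 13.0
eef_pos: [0.5956, 0.1979, 0.2415]
eef_rot: [-180.0, -0.0, 87.8]
ft_force: [-0.2, -0.4, -1.9]
finger_gap: 0.0597
finger_force: 22.2
```

Run:
```python
from h import *
s=manip.sense();p,y=s["eef_pos"],s["eef_rot"][2];print(p,y,s["ft_force"],s["finger_gap"])
b=manip.snapshot("side")[:,:,::-1];cv2.imwrite("pics/a6raw.png",b)
f=lambda im,x,y,w,h:cv2.resize(im[y:y+h,x:x+w],None,fx=6,fy=6,interpolation=cv2.INTER_CUBIC)
cv2.imwrite("pics/a6.png",f(b,230,95,120,100))
```

```text
[0.5956 0.1979 0.2415] 87.75077094199808 [-0.2288 -0.4388 -1.9388] 0.05968365697376162
```

View pics/a6.png

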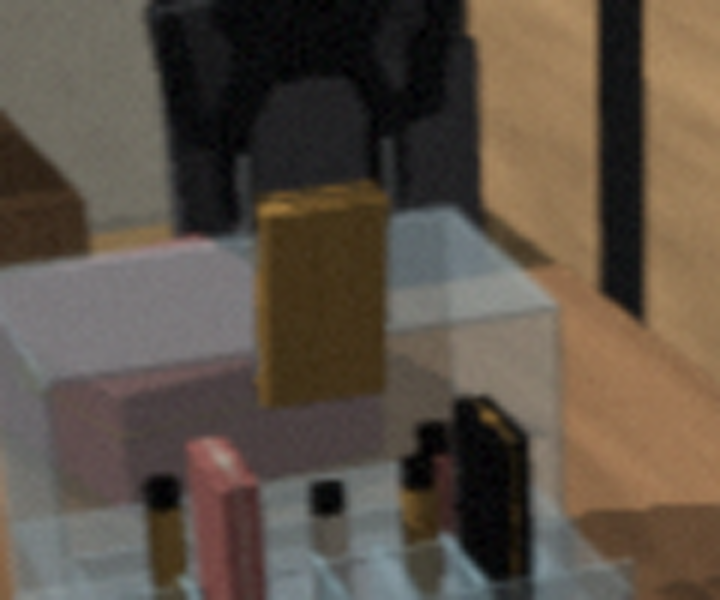

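Run:
```python
from h import *
print("handle",tri((298.4,207.5),(250.6,226.0)))
print("panelR",tri((335.1,187.9),(238.6,178.6)))
for p in((211,218.5),(236,219.3),(211,230),(236,230)): print("fin",atz("top",(p[0]-.4,p[1]-.4),.0965))
s=manip.sense();p=np.array(s["eef_pos"]);y=np.radians(s["eef_rot"][2]);u=np.array([np.cos(y),np.sin(y),0]);v=np.array([np.sin(y),-np.cos(y),0]);k=np.array([0,0,1.])
print("seen",[[x/6+229.6,q/6+94.6] for x,q in((260,212),(388,197),(383,393),(262,405))])
for th in(80,90,100):
  c,sn=np.cos(np.radians(th)),np.sin(np.radians(th));a=c*u-sn*k;n=sn*u+c*k;piv=p+[0,0,.008]
  print(th,proj("side",[piv+l*a-.010*n+w*.03*v for l,w in((-.009,-1),(-.009,1),(.095,1),(.095,-1))]).round(1).tolist())
```

```text
handle (array([0.585 , 0.063 , 0.0768]), np.float64(1.0873370781949678))
panelR (array([0.7076, 0.0934, 0.098 ]), np.float64(1.6189245507465764))
fin [0.6026 0.1649 0.0965]
fin [0.6006 0.0993 0.0965]
fin [0.5725 0.164  0.0965]
fin [0.5727 0.0987 0.0965]
seen [[272.93333333333334, 129.93333333333334], [294.26666666666665, 127.43333333333334], [293.43333333333334, 160.1], [273.26666666666665, 162.1]]
80 [[272.3, 130.9], [293.3, 128.0], [293.2, 160.8], [273.1, 163.9]]
90 [[272.1, 130.1], [293.2, 127.2], [295.0, 162.7], [274.7, 165.9]]
100 [[271.9, 129.3], [292.9, 126.5], [296.7, 163.6], [276.2, 166.9]]
```

>>> {"method": "step_arm", "body": {
  "targets": [
    [[0.2,0,0,0],[0.25,0,0,0],[0.2,0,0,0],[0,0,0,0],[0,0,0,0]]
  ]
}}

```text
clock: 13.55
eef_pos: [0.5963, 0.2108, 0.2417]
eef_rot: [180.0, 0.0, 87.8]
ft_force: [0.6, -1.2, -1.0]
finger_gap: 0.0593
finger_force: 21.9
```

```bash
cat >> h.py <<'E'
def gold(im,x0,x1,y0,y1,cols):
    h=cv2.cvtColor(im,cv2.COLOR_BGR2HSV).astype(int)
    m=(h[...,0]>12)&(h[...,0]<30)&(h[...,1]>130)&(h[...,2]>50);o=np.zeros_like(m);o[y0:y1,x0:x1]=m[y0:y1,x0:x1]
    for c in cols:
        r=np.nonzero(o[:,c])[0];print(c,r.min() if len(r) else None,r.max() if len(r) else None,len(r))
    for r in (y0+15,y1-25):
        c=np.nonzero(o[r])[0];print("row",r,c.min() if len(c) else None,c.max() if len(c) else None)
E
python3 - <<'E'
from h import *
s=manip.sense();p,y=s["eef_pos"],s["eef_rot"][2];print(p,y,s["ft_force"],s["finger_gap"])
b=manip.snapshot("side")[:,:,::-1];cv2.imwrite("pics/a7raw.png",b)
gold(cv2.imread("pics/a6raw.png"),268,300,120,180,(276,280,284,288,291))
gold(b.copy(),268,300,120,180,(276,280,284,288,291))
E
```

```text
[0.5963 0.2108 0.2417] 87.76009069030022 [ 0.5695 -1.1754 -1.0189] 0.05927949916739718
276 127 161 35
280 127 161 35
284 126 160 35
288 126 160 35
291 125 159 35
row 135 274 293
row 155 274 293
276 126 162 37
280 126 161 36
284 125 161 37
288 124 160 37
291 124 159 36
row 135 273 292
row 155 274 293
```

Run:
```python
from h import *
for P in ([.5956,.1979,.2415],[.5963,.2108,.2417]):
 for th in(76,80,84,88,92,96):
  y=np.radians(87.76);u=np.array([np.cos(y),np.sin(y),0]);k=np.array([0,0,1.])
  c,sn=np.cos(np.radians(th)),np.sin(np.radians(th));a=c*u-sn*k;n=sn*u+c*k;piv=np.array(P)+[0,0,.008]
  r=proj("side",[piv-.009*a+.01*n,piv-.009*a-.01*n,piv+.095*a-.01*n,piv+.095*a+.01*n])[:,1];print(th,r.round(1),r.max()-r.min())
```

```text
76 [126.  129.8 161.3 157.4] 35.269441110378295
80 [126.2 129.5 162.3 158.9] 36.178071552058455
84 [126.3 129.1 163.2 160.2] 36.92314622721932
88 [126.5 128.8 164.  161.3] 37.49994380087573
92 [126.6 128.5 164.5 162.3] 37.90430762657974
96 [126.8 128.2 165.  163.2] 38.13268545944638
76 [124.6 128.4 159.7 155.9] 35.07298796994742
80 [124.7 128.  160.7 157.3] 35.96863928678319
84 [124.9 127.7 161.6 158.6] 36.7015427108978
88 [125.  127.4 162.3 159.7] 37.267044693860626
92 [125.2 127.1 162.9 160.7] 37.661056123440375
96 [125.4 126.8 163.3 161.6] 37.88009160765694
```

>>> {"method": "step_arm", "body": {
  "targets": [
    [[0.2,0,0,0],[0.17,0,0,0],[0,0,0,0],[-0.5,0,-0.2,0],[-0.9,0,-0.5,0]]
  ]
}}

```text
clock: 14.1
eef_pos: [0.5946, 0.1908, 0.2552]
eef_rot: [-179.9, -0.0, 87.9]
ft_force: [-0.4, 0.1, -1.5]
finger_gap: 0.059
finger_force: 22.4
```

>>> {"method": "step_arm", "body": {
  "targets": [
    [[-1,0,-0.5,0],[-1,0,-0.3,0],[-0.9,0,0,0],[0,0,0,-1],[0,0,0,-1]]
  ]
}}

```text
clock: 14.6
eef_pos: [0.593, 0.1298, 0.2719]
eef_rot: [180.0, -0.0, 95.8]
ft_force: [0.5, 1.3, -1.7]
finger_gap: 0.0592
finger_force: 22.4
```

>>> {"method": "step_arm", "body": {
  "targets": [
    [[0,0,0,-1],[0,0,0,-1],[0,0,0,-1],[0,0,0,-1],[0,0,0,-1]]
  ]
}}

```text
clock: 15.1
eef_pos: [0.5929, 0.1306, 0.2716]
eef_rot: [-180.0, -0.0, 115.9]
ft_force: [0.5, -0.4, -1.7]
finger_gap: 0.0594
finger_force: 22.4
```

>>> {"method": "step_arm", "body": {
  "targets": [
    [[0,0,0,-1],[0,0,0,-1],[0,0,0,-1],[0,0,0,-1],[0,0,0,-1]]
  ]
}}

```text
clock: 15.6
eef_pos: [0.5929, 0.1306, 0.2716]
eef_rot: [-180.0, -0.0, 135.9]
ft_force: [-0.2, -0.8, -2.7]
finger_gap: 0.0597
finger_force: 22.4
```

>>> {"method": "step_arm", "body": {
  "targets": [
    [[0,0,0,-1],[0,0,0,-1],[0,0,0,-1],[0,0,0,-1],[0,0,0,-1]]
  ]
}}

```text
clock: 16.1
eef_pos: [0.5929, 0.1306, 0.2716]
eef_rot: [-180.0, -0.0, 155.9]
ft_force: [-0.3, -0.0, -1.2]
finger_gap: 0.0593
finger_force: 22.4
```

>>> {"method": "step_arm", "body": {
  "targets": [
    [[0,0,0,-1],[0,0,0,-1],[0,0,0,-1],[0,0,0,-1],[0,0,0,-1]]
  ]
}}

```text
clock: 16.6
eef_pos: [0.5929, 0.1305, 0.2716]
eef_rot: [-180.0, -0.0, 175.9]
ft_force: [0.3, -0.0, -1.4]
finger_gap: 0.0598
finger_force: 22.4
```

>>> {"method": "step_arm", "body": {
  "targets": [
    [[0.25,0.1,0.5,-0.5],[0,0,1,0],[0,0,1,0],[0,0,1,0],[0,0,0.65,0]]
  ]
}}

```text
clock: 17.1
eef_pos: [0.5871, 0.1336, 0.1867]
eef_rot: [-180.0, -0.1, 177.7]
ft_force: [-0.0, -0.6, -2.0]
finger_gap: 0.0593
finger_force: 22.4
```

Run:
```python
from h import *
s=manip.sense();p=np.array(s["eef_pos"]);print(p,s["eef_rot"],s["ft_force"],s["finger_gap"])
b=manip.snapshot("side")[:,:,::-1];a=manip.snapshot("top")[:,:,::-1];cv2.imwrite("pics/a8raw.png",b);cv2.imwrite("pics/a8top.png",a)
f=lambda im,x,y,w,h:cv2.resize(im[y:y+h,x:x+w],None,fx=8,fy=8,interpolation=cv2.INTER_CUBIC)
cv2.imwrite("pics/a8.png",f(b,250,145,95,72))
c=p+[0,0,-.087]
print(proj("side",[c+[sx*.01,sy*.03,0] for sx in(-1,1) for sy in(-1,1)]))
```

```text
[0.5871 0.1336 0.1867] [-179.955    -0.122   177.6976] [-0.0074 -0.5582 -1.9785] 0.059298961105239065
[[289.912  194.5462]
 [282.78   186.2985]
 [296.739  193.2082]
 [289.4119 185.0429]]
```

View pics/a8.png

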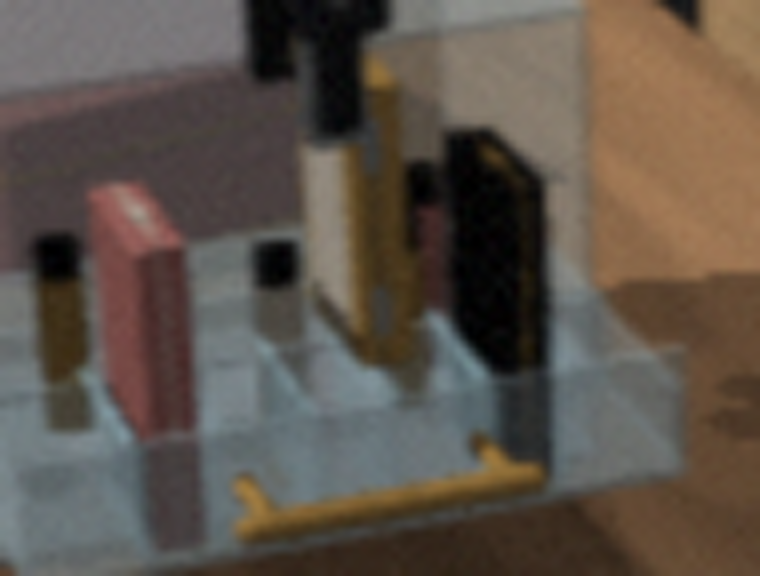

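Run:
```python
from h import *
yw=np.radians(-2.2);ex=np.array([-np.sin(yw),np.cos(yw),0]);ey=np.array([-np.cos(yw),-np.sin(yw),0]);k=np.array([0,0,1.])
S=np.array([.588,.1325,.0495])
def L(x,y,z):
    q=proj("side",[S+x*ex+y*ey+z*k])[0];return ((q-[250,145]+.5)*8-.5).round(0).tolist()
for n,y in(("L+15.5",.0155),("R-15.5",-.0155),("pinkfinR",.064-.0155),("blackfinL",-.064+.0155)): print(n,"back",L(.032,y,.047),"front",L(-.032,y,.047))
print("panel top",L(-.036,.119,.046),L(-.036,-.119,.046))
for n,y in(("blk",-.064),("pink",.064)): print(n,[L(a,y+b,.11) for a in(-.03,.03) for b in(.0095,-.0095)])
print("handle",L(-.071,.055,.0265),L(-.071,-.055,.0265))
p=np.array(manip.sense()["eef_pos"])
for dx in(0,.006,.009):
  for dz in(0,.004): 
    c=p+[dx,0,-.087+dz];q=[proj("side",[c+[sx*.01,sy*.03,z]])[0] for sx,sy,z in((-1,-1,0),(1,-1,0),(-1,1,0),(1,-1,.104))]
    print(dx,dz,[((v-[250,145]+.5)*8-.5).round(0).tolist() for v in q])
```

```text
L+15.5 back [256.0, 342.0] front [310.0, 414.0]
R-15.5 back [339.0, 328.0] front [396.0, 399.0]
pinkfinR back [167.0, 358.0] front [217.0, 431.0]
blackfinL back [426.0, 313.0] front [486.0, 383.0]
panel top [18.0, 475.0] [678.0, 356.0]
blk [[495.0, 210.0], [547.0, 201.0], [437.0, 149.0], [488.0, 140.0]]
pink [[130.0, 270.0], [186.0, 261.0], [84.0, 205.0], [138.0, 196.0]]
handle [235.0, 537.0] [544.0, 479.0]
0 0 [[322.0, 400.0], [377.0, 389.0], [265.0, 334.0], [363.0, 105.0]]
0 0.004 [[322.0, 389.0], [376.0, 379.0], [265.0, 324.0], [362.0, 94.0]]
0.006 0 [[339.0, 397.0], [393.0, 386.0], [281.0, 331.0], [379.0, 102.0]]
0.006 0.004 [[338.0, 386.0], [393.0, 376.0], [281.0, 321.0], [379.0, 91.0]]
0.009 0 [[347.0, 395.0], [401.0, 385.0], [289.0, 329.0], [388.0, 101.0]]
0.009 0.004 [[346.0, 385.0], [401.0, 374.0], [289.0, 319.0], [387.0, 89.0]]
```

>>> {"method": "step_arm", "body": {
  "targets": [
    [[0.4,0,0,0.02],[0.33,0,0,0],[0,0,0,0],[0,0,0.2,0],[0,0,0.2,0]]
  ]
}}

```text
clock: 17.7
eef_pos: [0.574, 0.1352, 0.181]
eef_rot: [180.0, 0.1, 177.7]
ft_force: [0.4, 0.1, -2.4]
finger_gap: 0.0596
finger_force: 22.4
```

Run:
```python
from h import *
s=manip.sense();print(s["eef_pos"],s["eef_rot"],s["ft_force"],s["finger_gap"])
b=manip.snapshot("side")[:,:,::-1].copy();cv2.imwrite("pics/a9raw.png",b)
o=cv2.imread("pics/a8raw.png")
h=cv2.cvtColor(b,cv2.COLOR_BGR2HSV)
for im in(o,b):
    h=cv2.cvtColor(im,cv2.COLOR_BGR2HSV).astype(int)
    for r in range(148,204,1):
        print(r,''.join('g' if (12<q[0]<32 and q[1]>105) else 'w' if q[1]<60 and q[2]>105 else 'k' if q[2]<50 else '.' for q in h[r,275:315]))
```

```text
[0.574  0.1352 0.181 ] [179.9776   0.0702 177.6739] [ 0.3729  0.0862 -2.4361] 0.05964700243152546
148 wwwww.kkkkkkkkkkkkkkkkk.wwwwwwwwwwwwwwww
149 wwwww.kkkkkkkkkkkkkkk.........wwwwwwwwww
150 wwwww.kkkkkkkkkkkkkk.........wwwwwwwwwww
151 wwwww.kkkkkk.kkkkkkk....w..w.wwwwwwwwwww
152 wwww..kkkkkk.kkkkkkkgg....w..wwwwwwwwwww
153 ......kkkkkk..kkkkkkggg......wwwwwwwwwww
154 ......kkkkkk..kkkkkk.ggg.....wwwwwwwwwww
155 .......kkk....kkkkkkggggg....wwwwwwwwwww
156 ..............kkkkkkkgggg....wwwwwwwwwww
157 ..............kkkkkkkgggg.....wwwwwwwwww
158 ..............kkkkkkkgggg.....wwwwwwwwww
159 ..............kkkkkkk.ggg......wwwwwwwww
160 ..............kkkkkkk..gg.........wwwwww
161 ..............kkkkkkk..gg.......kkkk..ww
162 .......................gg......kkkkkk..w
163 .............w....gg...gg......kkkgggg..
164 .............wwww.gg...gg.....kkkkggggg.
165 .............wwww.gg...gggkkk.kkkkgkgggk
166 .............wwww.gg...ggggkkkkkkkkkkggg
167 .............wwww.gggggggggkkkkkkkgkkkgg
168 .............wwww.ggggggggkkkkkkkkkkkkkg
169 .............wwww.gggggggggkkkkkkkkkkkkk
170 ........
[... 3337 characters left out ...]
gg...gg........www.kkkkkk
189 wwwwwwwwww.....ggggggg........www..kkkkk
190 wwwwwwwwww....gggggggg........wwwww.kkkk
191 wwwwwwwwwwww...ggggggg.......wwwwwww.kkk
192 wwwwwwwwwwww....gg....ww.....wwwwwww....
193 wwwwwwww.wwww.w.....wwww.....wwwwwww..kk
194 wwwwwwwwwwwwwwwwwwwwwwwww....wwwwwww..kk
195 wwwwwwww.wwwwwwwwwwwwwww.....wwwwwww..kk
196 wwwwwwwwwwwwwwwwwwwwwwwww.wwwwwwwww...kk
197 wwwwwwwwwwwwwwwwwwwwwwwwwwwwwwwwww.w..kk
198 wwwwwwwwwwwwwwww.wwwwwwwwwwwwwwww.....kk
199 wwwwwwwwwwwwwwwwwwwwwwwwwwwwwwwww.....kk
200 wwwwwwwwwwwwwwwwwwwwwwwwwwwwwwwww.ggg.kk
201 .wwwwwwwwwwwwwwwwwwwwwwwwwwwwwwww..ggg.k
202 .wwwwwww.wwwwwwwwwwwwwwwwwwwwwwwww.gggg.
203 .wwwwwwwwwwwwwwwwwwwwwwwwwwwwwwwwww.gggg
```

>>> {"method": "step_arm", "body": {
  "targets": [
    [[0,-0.09,0,0],[0,0,0.2,0],[0,0,0.2,0],[0,0,0.2,0],[0,0,0.2,0]]
  ]
}}

```text
clock: 18.25
eef_pos: [0.5736, 0.1335, 0.1642]
eef_rot: [180.0, -0.0, 177.7]
ft_force: [-0.1, 1.5, -1.2]
finger_gap: 0.0591
finger_force: 23.2
```

>>> {"method": "step_arm", "body": {
  "targets": [
    [[0,0,0.15,0],[0,0,0.15,0],[0,0,0,0],[0,0,0,0],[0,0,0,0]]
  ]
}}

```text
clock: 18.75
eef_pos: [0.5736, 0.1334, 0.1587]
eef_rot: [180.0, 0.0, 177.7]
ft_force: [1.5, 1.6, -2.5]
finger_gap: 0.0592
finger_force: 23.1
```

Run:
```python
from h import *
s=manip.sense();print(s["eef_pos"],s["eef_rot"],s["ft_force"],s["wrist_torque"],s["finger_gap"])
b=manip.snapshot("side")[:,:,::-1].copy();cv2.imwrite("pics/a10raw.png",b)
h=cv2.cvtColor(b,cv2.COLOR_BGR2HSV).astype(int)
for r in range(156,206,1):
        print(r,''.join('g' if (12<q[0]<32 and q[1]>105) else 'w' if q[1]<60 and q[2]>105 else 'k' if q[2]<50 else '.' for q in h[r,275:315]))
```

```text
[0.5736 0.1334 0.1587] [179.9931   0.0007 177.6738] [ 1.4801  1.6333 -2.4644] [0.4804 0.0457 0.0522] 0.05919839237686178
156 ..kkkkkkkkkkkkkkkkk.........w.wwwwwwwwww
157 ..kkkkkkkkkkkkkkkkk...........wwwwwwwwww
158 ..kkkkkkkkkkkkkkkkk...........wwwwwwwwww
159 ..kkkkkkkkkkkkkkkkk............wwwwwwwww
160 ..kkkkkkkkkkkkkkkk..............wwwwwwww
161 ..kkkkkkkkkkkkkk.................kkk..ww
162 ..kkkkkk.kkkkkkkgg.............kkgggk..w
163 ..kkkkkk.kkkkkkkggg............kkkkggg..
164 ..kkkkkk.kkkkkkkgggg..........kkkkkgggk.
165 ...kkkk...kkkkkkgggg.....kkkk.kkkkkkgggk
166 ..........kkkkkk.ggg....kkkkgkkkkkkkkggg
167 ..........kkkkkk.ggg....kkkkkkkkkkkkkkgg
168 ..........kkkkkkkggg.....kkkkkkkkgkkkkkg
169 ..........kkkkkkkgggg...kkkkkkkkkkkkkkkk
170 ..........kkkkkkk.ggg...kkkkkkkkkkkkkkkk
171 ..........kkkkkkk..gg.kkkkkk..kkkkkkkkkk
172 ..........kkkkkk...g..kkkkkk...kgkkkkkkk
173 ...................g..kkkkkk...kkkkkkkkk
174 ........www.w.gg...gg.kkkkkk..kkkkgkkkkk
175 ..wwww...wwww.gg...gg.kkkkgk..kkkkkkkkkk
176 wwwwww.k.wwww.gg...ggggggggg..kkkkkkkkkg
177 www.ww.k.wwww.gggggggggggggg..
[... 570 characters left out ...]
ggggggg........wwwww.kkkk
191 wwwwwwwwwww....gg...gg.......wwwwwww.kkk
192 wwwwwwww.www...gg...gg.w.....wwwwwww....
193 wwwwwwwwwwwww..gg...gg.w.....wwwwwww..kk
194 wwwwwwwwwwwww..gg.....www....wwwwwww..kk
195 wwwwwwwwwwwwww.........w.....wwwwww...kk
196 wwwwwwwwwwwwwww........ww.ww.wwwwwww..kk
197 wwwwwwwwwwwwwww........wwwwwwwwwwwww..kk
198 wwwwwwwwwwwwwww.........wwwwwwwww.....kk
199 wwwwwwwwwwwwwww........wwwwwwwwww.....kk
200 .wwwwwwwwwwwwww.......wwwwwwwwwww.ggg.kk
201 .wwwwww.wwwwwwwww..wwwwwwwwwwwwww..ggg.k
202 .wwwwwwwwwwwwwwwwwwwwwwwwwwwwwwwww.gggg.
203 .wwwwwwwwwwwwwwwwwwwwwwwwwwwwwwwwww.gggg
204 .wwww..wwwwwwwwwwwwwwwwwwwwwwww...gggggg
205 .www.ggwwwwwwwwwwwwwwwwwww...ggggggggggg
```

Run:
```python
from h import *
for z in(.10,.115,.1315): print(z,atz("side",(284.2,175.),z),atz("top",(195.,221.),z))
print(tri((284.2,175.0),(196,221)))
```

```text
0.1 [0.6071 0.2378 0.1   ] [0.5945 0.2048 0.1   ]
0.115 [0.5964 0.2043 0.115 ] [0.5925 0.2003 0.115 ]
0.1315 [0.5846 0.1675 0.1315] [0.5903 0.1954 0.1315]
(array([0.5929, 0.1964, 0.1186]), np.float64(1.8149053436386895))
```

>>> {"method": "step_arm", "body": {
  "targets": [
    [[0,0.04,0,0],[0,0,0.15,0],[0,0,0.15,0],[0,0,0.15,0],[0,0,0.15,0]]
  ]
}}

```text
clock: 19.3
eef_pos: [0.5736, 0.1339, 0.1463]
eef_rot: [-180.0, -0.0, 177.7]
ft_force: [0.4, 1.7, -1.4]
finger_gap: 0.0591
finger_force: 23.2
```

>>> {"method": "step_arm", "body": {
  "targets": [
    [[0,0.04,0.15,0],[0,0,0.15,0],[0,0,0.15,0],[0,0,0.15,0],[0,0,0,0]]
  ]
}}

```text
clock: 19.8
eef_pos: [0.5735, 0.1348, 0.1342]
eef_rot: [-180.0, -0.0, 177.7]
ft_force: [0.3, -0.3, -1.2]
finger_gap: 0.0594
finger_force: 23.2
```

>>> {"method": "step_arm", "body": {
  "targets": [
    [[0,0,0.1,0],[0,0,0.1,0],[0,0,0.1,0],[0,0,0,0],[0,0,0,0]]
  ]
}}

```text
clock: 20.3
eef_pos: [0.5752, 0.1351, 0.1305]
eef_rot: [179.9, 0.2, 177.7]
ft_force: [-0.6, -0.0, 14.3]
finger_gap: 0.059
finger_force: 24.5
```

>>> {"method": "step_arm", "body": {
  "targets": [
    [[0,0,-0.15,0],[0,0,0,0],[0,0,0,0],[0,0,0,0],[0,0,0,0]]
  ],
  "grip": 0.77
}}

```text
clock: 20.8
eef_pos: [0.5736, 0.1348, 0.1315]
eef_rot: [-180.0, -0.0, 177.7]
ft_force: [0.7, 0.4, -0.6]
finger_gap: 0.0656
finger_force: 0.0
```

Run:
```python
from h import *
s=manip.sense();print(s["eef_pos"],s["eef_rot"],s["ft_force"],s["wrist_torque"],s["finger_gap"])
b=manip.snapshot("side")[:,:,::-1].copy();cv2.imwrite("pics/a11raw.png",b)
h=cv2.cvtColor(b,cv2.COLOR_BGR2HSV).astype(int)
for r in range(160,214,1):
        print(r,''.join('g' if (12<q[0]<32 and q[1]>105) else 'w' if q[1]<60 and q[2]>105 else 'k' if q[2]<50 else '.' for q in h[r,275:315]))
yw=np.radians(-2.2);ex=np.array([-np.sin(yw),np.cos(yw),0]);ey=np.array([-np.cos(yw),-np.sin(yw),0]);S=np.array([.5885,.1335,.0495])
print([proj("side",[S+x*ex+y*ey+[0,0,z]])[0].round(1).tolist() for x,y,z in((-.03,.01,0),(-.03,-.01,0),(-.03,.01,.104),(-.03,-.01,.104),(.03,.01,.104),(.03,-.01,.104))])
```

```text
[0.5736 0.1348 0.1315] [-179.9907   -0.0183  177.6675] [ 0.6541  0.3714 -0.6169] [-0.0235 -0.023  -0.0196] 0.06557061860504833
160 .kkkkkkkkkkkkkkkkkkk.............wwwwwww
161 ..kkkkkkkkkkkkkkkkkk...............k..ww
162 ..kkkkkkkkkkkkkkkkkk...........kkkggk..w
163 ..kkkkkkkkkkk.kkkkkk...........kkkkggg..
164 ..kkgkkkkkkkk.kkkkkk...........kkkkgggk.
165 ..kkkkkkkkkkkkkkkkkk......kkkkkkkkkggggk
166 ..kkkkkkkkkkkkkkkkkk....kkkkkkkkkkkkkkgg
167 ..kkkkkkkkkkkkkkkkkk....kkkkkkkkkkkkkkgg
168 ..kkkkkkkkkkkkkkkkkk.....kkkkkkkkkkkkkkg
169 ..kkkgkkkkkkkkkkkkk......kkkkkkkkkkkkkkk
170 ..kkkkkkkkkkkkkkk.......kkkkkkkkkkkkkkkk
171 ..kkkkkkk.kkkkkk.gg...kkkkkk..kkkkkkkkkk
172 ..kkkkkkk.kkkkkk.gg.w.kkkkkk..kkkkkkkgkg
173 ...kkk....kkkkkk.ggg..kkkkkk..kkkkkkkgkk
174 ..........kkkkkkkgggg.kkkkkk...kkkkkkkkk
175 ..wwww...kkkkkkkk.gggggkkkgk...kkkkkkkkk
176 wwwwww.kkkkkkkkkk.ggggggggg...kkkkkkkkkk
177 wwwwww.kk.kkkkkkk.gggggggggg..kkkkkkkkkk
178 wwwwww.kkkkkkkkkkkgggggggggg..kkkkkgkkkk
179 wwwwww.kkkkkkkkkkkgggggggggg..kkkkkkkkgk
180 wwwwww.kk..kkkkkkk..gggggggg..kkkkkkkkkk
181 wwwwww.....kkkkk....gggg
[... 853 characters left out ...]
..wwwwwwwww.ggg.kk
201 .www.wwwwwwwww..........wwwwwwwww..ggg.k
202 .wwwwwwwwwwwww.........wwwwwwwwwww.gggg.
203 .wwwwwwwwwwwww..........wwwwwwwwwww.gggg
204 .www...wwwwwww..........wwwwwww...gggggg
205 .www.gg.wwwwwww.........ww..gggggggggggg
206 .www.gg..wwwwww.....gggggggggggggggggggg
207 .www.ggg..wwwww.ggggggggggggggggggg.....
208 .wwwwwggg...ggggggggggggggggggg.........
209 .wwww.ggggggggggggggggggg.............gg
210 ..ww.gggggggggggggg.............g.gggg.g
211 ..w..ggggggggg...............ggg.gg.ggg.
212 ..w...ggg..............gg.gggggg.ggggggg
213 .................ggg.ggg...g.gg..gg.gg.g
[[290.9, 210.7], [297.7, 209.5], [288.9, 176.4], [296.0, 175.2], [282.5, 168.5], [289.3, 167.4]]
```

>>> {"method": "step_arm", "body": {
  "targets": [
    [[0,0,-0.3,0],[0,0,-0.7,0],[0,0,-1,0],[0,0,-1,0],[0,0,-1,0]]
  ]
}}

```text
clock: 21.35
eef_pos: [0.5738, 0.1348, 0.2137]
eef_rot: [180.0, 0.0, 177.7]
ft_force: [0.2, -0.0, 0.3]
finger_gap: 0.0655
finger_force: 0.0
```

>>> {"method": "step_arm", "body": {
  "targets": [
    [[0,-1,-1,0],[-0.2,-1,0,0],[-0.2,-1,0,0],[-0.2,-1,0,0],[0,-1,0,0]]
  ],
  "grip": 0
}}

```text
clock: 21.85
eef_pos: [0.5821, 0.0336, 0.2331]
eef_rot: [180.0, 0.1, 177.7]
ft_force: [-0.5, -0.0, -0.6]
finger_gap: -0.0
finger_force: 0.0
```

Run:
```python
from h import *
s=manip.sense();print(s["eef_pos"],s["eef_rot"],s["ft_force"],s["finger_gap"])
b=manip.snapshot("side")[:,:,::-1].copy();cv2.imwrite("pics/a12raw.png",b)
h=cv2.cvtColor(b,cv2.COLOR_BGR2HSV).astype(int)
for r in range(160,214,1):
        print(r,''.join('g' if (12<q[0]<32 and q[1]>105) else 'w' if q[1]<60 and q[2]>105 else 'k' if q[2]<50 else '.' for q in h[r,275:305]))
```

```text
[0.5821 0.0336 0.2331] [179.985    0.0941 177.6674] [-0.4675 -0.0163 -0.6158] -2.2642648513735373e-05
160 ..............................
161 ..............................
162 ..............................
163 ..............................
164 ..............................
165 ..........................kkkk
166 ........................kkkkkk
167 ........................kkkkgk
168 ..........gggggg.........kkkkk
169 .........gggggggg.......kkkkkk
170 .........ggggggggg......kkkkkk
171 .........gggggggggg...kkkkk...
172 ..........ggggggggg.w.kkkkkk..
173 .........w.gggggggggw.kkkkkk..
174 .........ww.ggggggggg.kkkkkk..
175 ...www...ww.ggggggggggkkgkkk..
176 wwwww..kkwww.gggggggggggggg...
177 wwwww..kk.www.gggggggggggggg..
178 wwwww..kk.wwww.ggggggggggggg..
179 wwwwww.kkk.www.ggggggggggggg..
180 wwwwww.kk..www.gg...gggggggg..
181 wwwwww......ww.gg..ggggggggg..
182 wwwwww.......w.gg...gggggggg..
183 wwwwww........ggg...ggggggg...
184 wwwwww.........gg...ggggggg..w
185 wwwwww.........gg...ggg......w
186 wwwwwww........gg..ggg.......w
187 wwwwwwww.......ggggggg........
188 wwwwwwwww.....
[... 191 characters left out ...]

194 wwwwwwwwwwwww..ggggggg.ww....w
195 wwwwwwwwwwwwww..g......w.....w
196 wwwwwwwwwwwwwww........ww.wwww
197 wwwwwwwwwwwwww.........wwwwwww
198 wwwwwwwwwwwwww..........wwwwww
199 wwwwwwwwwwwwww..........wwwwww
200 .wwwwwwwwwwwww..........wwwwww
201 .wwwwww.wwwwww..........wwwwww
202 .wwwwwwwwwwwww..........wwwwww
203 .wwwwwwwwwwwww.........wwwwwww
204 .www....wwwwwww.........wwwwww
205 .www.ggwwwwwww..........ww..gg
206 .www.gggwwwwww......gggggggggg
207 .www.ggg..wwwww.gggggggggggggg
208 ..wwwwggg...gggggggggggggggggg
209 .wwww.gggggggggggggggggggg....
210 .www.ggggggggggggggg..........
211 ..ww.ggggggggg................
212 ..w...gggg............g.g..ggg
213 ..................ggg.gggggg.g
```

>>> {"method": "step_arm", "body": {
  "targets": [
    [[-0.2,-1,0,0],[0,-1,0.3,0],[0,0,1,0],[0,0,1,0],[0,0,1,0]]
  ]
}}

```text
clock: 22.4
eef_pos: [0.5843, -0.0057, 0.1663]
eef_rot: [180.0, 0.1, 177.6]
ft_force: [0.2, 1.0, 0.6]
finger_gap: -0.0
finger_force: 0.0
```

>>> {"method": "step_arm", "body": {
  "targets": [
    [[0,0,1,0],[0,0,1,0],[0,0,1,0],[0,0,1,0],[0,0,1,0]]
  ]
}}

```text
clock: 22.9
eef_pos: [0.5846, -0.0055, 0.066]
eef_rot: [180.0, 0.1, 177.7]
ft_force: [0.5, 0.0, -0.7]
finger_gap: 0.0001
finger_force: 0.0
```

>>> {"method": "step_arm", "body": {
  "targets": [
    [[0,0.5,0,0],[0,0.5,0,0],[0,0.5,0,0],[0,0.5,0,0],[0,0.5,0,0]]
  ]
}}

```text
clock: 23.4
eef_pos: [0.5864, 0.0457, 0.0666]
eef_rot: [180.0, 0.1, 177.7]
ft_force: [0.2, -0.7, -0.1]
finger_gap: -0.0001
finger_force: 0.0
```

>>> {"method": "step_arm", "body": {
  "targets": [
    [[0,0.4,0,0],[0,0.4,0,0],[0,0.4,0,0],[0,0.4,0,0],[0,0.4,0,0]]
  ]
}}

```text
clock: 23.9
eef_pos: [0.5879, 0.0847, 0.0658]
eef_rot: [-180.0, 0.0, 177.7]
ft_force: [0.7, -2.4, 2.3]
finger_gap: -0.0
finger_force: 1.1
```

>>> {"method": "step_arm", "body": {
  "targets": [
    [[0,0.4,0,0],[0,0.4,0,0],[0,0.4,0,0],[0,0.4,0,0],[0,0.4,0,0]]
  ]
}}

```text
clock: 24.4
eef_pos: [0.5894, 0.1248, 0.0657]
eef_rot: [-180.0, 0.0, 177.7]
ft_force: [2.1, -2.3, 2.2]
finger_gap: -0.0
finger_force: 0.9
```

>>> {"method": "step_arm", "body": {
  "targets": [
    [[0,0.3,0,0],[0,0.3,0,0],[0,0.2,0,0],[0,0.2,0,0],[0,0.2,0,0]]
  ]
}}

```text
clock: 24.9
eef_pos: [0.5901, 0.1482, 0.0656]
eef_rot: [-180.0, -0.0, 177.7]
ft_force: [1.0, -2.2, 0.6]
finger_gap: 0.0
finger_force: 0.7
```

>>> {"method": "step_arm", "body": {
  "targets": [
    [[0,0.1,0,0],[0,0.1,0,0],[0,0.1,0,0],[0,0.1,0,0],[0,0.1,0,0]]
  ]
}}

```text
clock: 25.4
eef_pos: [0.5905, 0.1577, 0.0656]
eef_rot: [-180.0, -0.0, 177.7]
ft_force: [-0.1, -9.0, 1.1]
finger_gap: -0.0002
finger_force: 4.2
```

>>> {"method": "step_arm", "body": {
  "targets": [
    [[0,0.1,0,0],[0,0.05,0,0],[0,0,0,0],[0,0,0,0],[0,0,0,0]]
  ]
}}

```text
clock: 25.9
eef_pos: [0.5905, 0.1578, 0.0656]
eef_rot: [-179.8, -0.1, 177.5]
ft_force: [0.4, -10.8, 2.4]
finger_gap: 0.0001
finger_force: 5.3
```

>>> {"method": "step_arm", "body": {
  "targets": [
    [[0,-0.5,0,0],[0,-1,0,0],[0,-1,0,0],[0,-1,0,0],[0,-1,0,0]]
  ]
}}

```text
clock: 26.4
eef_pos: [0.5869, 0.0711, 0.0657]
eef_rot: [180.0, -0.0, 177.7]
ft_force: [0.2, -0.5, 0.4]
finger_gap: -0.0002
finger_force: 0.0
```

Run:
```python
from h import *
s=manip.sense();print(s["eef_pos"],s["ft_force"])
b=manip.snapshot("side")[:,:,::-1].copy();a=manip.snapshot("top")[:,:,::-1].copy();cv2.imwrite("pics/a13raw.png",b);cv2.imwrite("pics/a13top.png",a)
h=cv2.cvtColor(b,cv2.COLOR_BGR2HSV).astype(int)
for r in range(148,206,1):
        print(r,''.join('g' if (12<q[0]<32 and q[1]>90) else 'w' if q[1]<60 and q[2]>105 else 'k' if q[2]<50 else '.' for q in h[r,265:315]))
yw=np.radians(-2.2);ex=np.array([-np.sin(yw),np.cos(yw),0]);ey=np.array([-np.cos(yw),-np.sin(yw),0]);S=np.array([.5885,.1335,.0495])+.11*ex
print([proj("side",[S+x*ex+y*ey+[0,0,z]])[0].round(1).tolist() for x,y,z in((-.03,.01,0),(-.03,-.01,0),(-.03,.01,.104),(-.03,-.01,.104),(.03,.01,.104),(.03,-.01,.104),(-.071,.055,.026),(-.071,-.055,.026))])
```

```text
[0.5869 0.0711 0.0657] [ 0.1837 -0.498   0.3885]
148 wwwwwwwwwwwwwwww....kkkkkkkkkkgkkkkkkkkkkkkk..wwww
149 wwwwwwwwwwwwwww..k.w...kkkkkkkkkkkkkk.....kkk.wwww
150 wwwwwwwwwwwwwww.kk.ww....................kkkk.wwww
151 wwwwwwwwwwwwwww.kkk..ww................kkkkkk.wwww
152 wwwwwwwwwwwww...kkkkk................kkkkkkkk.wwww
153 wwwww.w.........kkkkkkkkk..kkkkkkkkkkkkkkkkkk.wwww
154 ................kkkkkkkkkkkkkkkkkkkkkkkkkkkkk.wwww
155 .........gggggg.kkkkkkkkkkkkkkkkkkkkkkkkkkkkk.wwww
156 ........ggggggggkkkkkkkkkkkkkkkkkkkkkkkkkkkkk.wwww
157 .........ggggggggkkkkkkkkkkkkkkkkkkkkkkkkkkkk.wwww
158 .........ggggggggkkkkkkkkkkkkkkkkkkkkkkkkkkkk.wwww
159 ..........gggggggkkkkkkkkkkkkkkkkkkkkkkkkkkkk.wwww
160 ..........gggggggkkkkkkkkkkkkkkkkkkkkkkkkkkkk.wwww
161 ...........ggggggkkkkkkkkkkkkkkkkkkkkkkkkkkkk.wwww
162 .......kk...gggggkkkkkkkkkkkkkkkkkkkkkkkkkkkk..www
163 ......kkk....ggggkkkkkkkkkkkkkkkkkkkkkkkkkkkk..www
164 ......kkk....ggggkkkkkkkkkkkkkkkkkkkkkkkkkkkk..www
165 ......kkk....gggkkkkkkkkkkkkkkkkkkkkkkkkkkkkk.wwww
166 .......kk....gg.kkkkkkkkkkkkkkkkkkkkkkkkkkkk..w.ww
167 ..
[... 1567 characters left out ...]
kkkkkkkkkkkkk........
196 .www....www....ww.wwwww.....kkkkkkkkkkkkk.........
197 wwwwwwwwwww........wwww......kkkkkkkkkkkk.........
198 ......wwww...................kkkkkkkkk............
199 .......wwwww..................kkkkkkk.....w.......
200 .........w...........w........kkkkkkk.............
201 ..kkkk.........................kkkkkk...w.........
202 .kkkkk.............gg..........kkkkkk......w......
203 .kkkkk.............ggg.........kkkkkk.............
204 ...........w.......ggg.........kkkkkk............g
205 ....................g...w......kkkkkk.......gggggg
[[279.7, 195.1], [286.2, 193.9], [277.4, 162.3], [284.1, 161.2], [271.8, 155.3], [278.2, 154.3], [268.1, 195.2], [304.5, 188.8]]
```

```bash
python3 -c "
from rig import manip
print(manip.finish_job())"
```

```text
the job is handed in; nothing more can be done
None
```

I handed the job in: camera checks showed the gold compact upright at full depth in the middle slot, and I then pushed the tray against its hard stop. The final pass or fail result was not reported to me.

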